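# Turn the topping carousel with its turning stick and hold it

### The arm

A 6-joint arm with a two-finger parallel gripper is mounted at the origin on the work surface. World frame = base frame: x ahead of the robot, y to its left, z up, the work surface at z = 0. Lengths are in m, angles in degrees, forces in N, time in s.
With the tool pointing down it reaches from about 0.375 to 0.9 m from the base axis. Payload 3.1 kg.
Tool frame: the origin (TCP) lies where the fingers leave the gripper's body, on its centre line; the fingertips stand bot.tips_ahead ahead of it and the grasp point (between the pads) lies 51 mm ahead of it (bot.tips_ahead is the distance from the TCP to the fingertips, in m); z points along the fingers, x is the direction in which the jaws open and shut, and the axes are right-handed (so a half turn about z gives the same grasp; the last joint's range is limited). The gripper opens to 87 mm and grips with 3 to 60 N. Pads are 19 mm wide; open, the fingers measure 117 mm over their backs; the gripper's body (75 mm by 190 mm) begins 51 mm behind the grasp point.
Start: joints at [55.892, 30.224, 82.088, -0, 67.689, -10.227], TCP at [0.253, 0.571, 0.292] pointing down, gripper open.
Joint ranges: [-176.69, 176.69], [-43.24, 126.21], [12.49, 139.97], [-82, 262], [0, 151.66], [-163.58, 163.58]. Speed limits (degrees/s): [159.86, 159.86, 180, 180, 180, 180].

### API

Orientations are given as a 3x3 rotation matrix whose columns are the frame's x, y, z axes.
In Python, from rig import bot, vision, nets gives the robot as it stands.
- The arm moves only by the tool play_rows, never from a script. Its argument "series" is a list of rows, each an object of numbers: "tx", "ty", "tz": the shift along the world's x, y, z as a fraction of full scale; "turn": the turn about the world's z as a fraction of full scale. A call has 1 to 10 rows; each row shifts and turns the commanded pose from where the row before left it; what a row does not reach is not made up. Full scale, the value 1, is 0.8 m for a shift and 60 degrees for a turn. A row lasts 1/10 s, in which the tool goes at most 50 mm and 8.59 degrees, less where a joint would pass 70% of its speed; a pose out of reach is approached as far as the arm can. A call with a number of a shift or a turn outside -1 to 1 is refused whole. A call with a gripper value outside its range is refused whole. "gripper" is the opening, from 0 (shut) to 1 (fully open), set as the call begins (left out, the last holds). The fingers move at their own pace and stop on an object; the grip force is fixed at half the most. Time passes only in rows, so rows that do not move let the fingers close. It gives the time, the measured TCP pose, the force and the opening at its end, in the units of the state.
- bot.read_state(): the state, without advancing time (a new reading comes with each control period).
- vision.capture(name): name is "scene" or "top"; returns a dict with "pixels" (400x640x3 uint8, blue, green, red), "fx", "fy", "cx", "cy" (pixels), "extrinsics" (4x4, takes a point from camera to world coordinates). Camera axes: x right, y down, z forward; pixel columns grow to the right and rows downward; lengths in m; the calibration is good to about 2 mm. A picture is of the moment at which its call begins. There is no depth.
- bot.hand_in(): hands the job in, once; it reports no verdict.
Trained networks look in a picture, given as the dict that the camera call returned (one of the last four; its "shot" number tells which), for a name from the list of things; names that differ only in an ending like _2 or _b are one class to them, and where a whole thing is asked for, a point or a joint stands for the part that bears it (a point fixed in the world has none). Each returns a list of dicts, best first, with "confidence" (0 to 1); they miss things now and then, are a little off and sometimes report something else, mostly with a low value. They report only what shows in the picture. A call takes as long as a camera call. They do not tell look-alikes from the thing itself.
- nets.look_for(picture, query): "at" ([column, row] as shares, 0 to 1, of the picture: columns of its width, rows of its height, amid what is visible of it).
- nets.masks_of(picture, query): "region" (400x640 bool, what is visible of it) and "at" ([column, row] as shares, 0 to 1, of the picture: columns of its width, rows of its height, amid what is visible of it).
The state is a dict: "time_s": time; "joint_positions": joint angles; "qvel": joint speeds; "tau": joint torques, N m; "position": TCP position; "tcp_rot": TCP orientation; "force": force on the tool from outside, world axes, zero at the start; "moment": the same for the moment, N m; "opening": opening from 0.0 (shut) to 1.0 (fully open).
Only numpy, scipy, OpenCV 4.12 (cv2) and the standard library are available. Lean on these libraries where they do the work, as an engineer would, in place of code of your own. Each camera call takes 0.05 s, during which the arm holds its last target.

### The job

Pull the blue-handled turning stick out of the utensil stand, lower its bare end into one of the holes near the carousel's rim, and use it to turn the carousel until the jar with the red lid faces front, centred on the orange tab. Finish still gripping the stick in that hole so that it holds the carousel still, with the stick's end just clear of the bench: do not let go. Gloves stay off the carousel and its jars (only the stick may touch them), and leave the other utensils and everything else on the bench where they are.

Things in the scene. Friction and masses are not known exactly. Their poses are not given: they have to be found in the camera images.
- carousel: The carousel's fixed foot: dark steel disc, radius 80 mm, 22 mm high, under the platter. Origin on the turning axis at bench height. Its -x axis points to the FRONT, where an orange tab (24 x 36 mm, 34 mm high) stands on the bench, centre 168 mm from the axis, joined to the foot by a dark strip lying flat on the bench.
- platter: White turning platter, radius 146 mm, underside 25 mm and top 45 mm above the bench, carrying six fixed lidded jars. Origin on the turning axis at the underside; its -x axis points to the red-lidded jar, which faces front when the platter's yaw equals the carousel's. Turns endlessly either way, light friction (about 0.06 N m), stays where it is left.
- marked_hole (a point): Centre of the hole outside the red-lidded jar, at the platter's top (45 mm above the bench), 119 mm from the axis. Six identical holes, one straight outside each jar, 60 degrees apart, about 30 mm wide, right through the platter to the bench; any of them may be used.
- marked_lid (a point): Centre of the red lid's top, 115 mm above the bench. The six jars are 50 mm wide and stand on a circle of radius 75 mm, all equally tall; the others have steel lids and amber or blue bands, this one a red lid and red band.
- stand: Grey utensil stand, fixed block 75 (x) x 220 (y) x 85 mm high, origin under its centre. Three round upright sockets, 18 mm wide and 70 mm deep, in a row along its y axis at -70, 0 and +70 mm: the stick, the knife and the brush stand one in each, in any order; knife and brush tops are 145 mm above the bench, the stick's 235 mm.
- stick_handle (a point): Turning stick, 220 mm long, 70 g: round steel shaft 12 mm thick for the lower 120 mm, round blue handle 20 mm thick for the upper 100 mm. This point is the handle's centre, 170 mm above the stick's lower end and 50 mm below its top; z along the stick, upward.
- stick_tip (a point): Centre of the bare lower end of the stick (170 mm below the handle's centre). In the socket it stands 15 mm above the bench.
- stick: The turning stick as a whole; origin at its bare lower end, z along it towards the handle.
- knife: Palette knife standing in the stand, blade up (steel blade 16 x 3 x 45 mm on a 12 mm steel shaft); origin at its lower end. Leave it.
- brush: Pastry brush standing in the stand, bristles up (head 34 mm wide, white bristles, wooden shaft); origin at its lower end. Leave it.
- cake: White cake (diameter 170 mm, 79 mm high) on a scalloped gold board (242 mm wide); origin under its centre. Leave it.
- punnet: Clear punnet of strawberries, 120 x 90 x 53 mm high; origin under its centre. Leave it.
- nozzle: Small steel piping nozzle standing as a cone, 32 mm wide, 45 mm high; origin under its centre. Leave it.
- cutter: Brass pastry cutter, 60 mm wide, 30 mm high disc; origin under its centre. Leave it.
Things that resemble listed ones, but are neither listed nor needed, are in the scene too. There is more than one size of the stick; the job needs the smallest.

How it is judged:
By the outcome, as a careful person would: the job done as asked, in the order asked, and still so for the second after the job is handed in, while the arm keeps its last pose, push and grip.
It also fails if it takes over 51 s, if anything falls off the work surface, if the arm or the gripper's body presses on something with over 40 N, if the wrist force passes 120 N, or if a joint passes its speed limit or range.

## Working session

There is one attempt and no reset: what is moved stays moved. The work goes in short steps, Python scripts to look and compute and a tool call to move; the robot and the scene stay as the last step left them, time stands still between calls to the robot, and variables do not carry over. Pictures are saved under pics/ and viewed, and the job is handed in when it is done.

Besides the shell and the picture viewer there is one more tool, called after ">>>" as name(argument=value, ...) on one line, values as JSON. play_rows: Moves the arm, as the interface text tells. Shift numbers are shares of 0.8 m and turn numbers shares of 60 degrees, none past 1 either way. Its arguments: {"type":"object","properties":{"series":{"type":"array"},"gripper":{"type":"number"}},"required":["series"]}

```bash
mkdir -p pics; ls
python3 - <<'E'
from rig import bot,vision,nets
import cv2,numpy as np
s=bot.read_state();print(s, bot.tips_ahead)
for n in("scene","top"):
    p=vision.capture(n);cv2.imwrite(f"pics/{n}0.png",p["pixels"]);print(n,p["fx"],p["fy"],p["cx"],p["cy"],np.round(p["extrinsics"],4).tolist())
    for q in ["carousel","platter","marked_hole","marked_lid","stand","stick_handle","stick","knife","brush"]:
        print(q,[(np.round(np.array(d["at"])*[640,400],1).tolist(),round(d["confidence"],2)) for d in nets.look_for(p,q)][:6])
E
```

```text
pics
{'time_s': 0.0, 'joint_positions': array([ 5.58903288e+01,  3.02804965e+01,  8.21568270e+01, -3.37863975e-04,
        6.76911316e+01, -1.02277797e+01]), 'qvel': array([-0.03242092, -0.0813529 ,  0.16109126,  0.00297127,  0.02751578,
        0.09763314]), 'tau': array([ 1.47881568e-03, -4.40036631e+01, -1.76594245e+01,  6.31992845e-02,
        5.81065868e-02, -1.71415581e-04]), 'position': array([0.25267264, 0.570997  , 0.29125263]), 'tcp_rot': array([[ 4.04849179e-01,  9.14382618e-01, -1.25272861e-03],
       [ 9.14380812e-01, -4.04850927e-01, -1.85932823e-03],
       [-2.20730575e-03, -3.92723498e-04, -9.99997487e-01]]), 'force': array([-0.10640082, -0.5586235 , -0.17527252]), 'moment': array([-0.01130295, -0.01744957, -0.02880369]), 'opening': 0.998122891749014} 0.0697
scene 488.4886522793399 488.4886522793399 319.011483730595 200.50152911326364 [[0.7467, 0.5023, -0.4361, 1.0982], [0.6651, -0.5768, 0.4743, -0.5341], [-0.0133, -0.6441, -0.7648, 1.0836], [0.0, 0.0, 0.0, 1.0]]
carousel [([324.6, 232.1], 0.81)]
platter [([320.2, 231.3], 0.91)]
marked_hole [([319.8, 228.7], 0.84)]

[... 222 characters left out ...]
, 0.75), ([203.0, 240.9], 0.73)]
knife []
brush [([186.4, 284.7], 0.57)]
top 366.1629779335783 366.1629779335783 321.5658318766562 195.31320676836745 [[0.0055, -0.9853, 0.1706, 0.3746], [-0.9999, -0.008, -0.0141, 0.0495], [0.0152, -0.1705, -0.9852, 1.111], [0.0, 0.0, 0.0, 1.0]]
carousel [([318.2, 194.9], 0.91)]
platter [([319.2, 190.3], 0.71), ([437.5, 219.2], 0.29)]
marked_hole [([315.1, 190.6], 0.6)]
marked_lid [([315.8, 189.7], 0.96)]
stand [([443.2, 224.0], 0.86)]
stick_handle [([441.1, 256.9], 0.92), ([460.7, 175.4], 0.92), ([438.2, 215.8], 0.6)]
stick [([459.8, 174.4], 0.98), ([445.5, 259.9], 0.92), ([435.4, 216.8], 0.67), ([318.1, 191.8], 0.27)]
knife []
brush [([444.3, 224.2], 0.52)]
```

View pics/scene0.png

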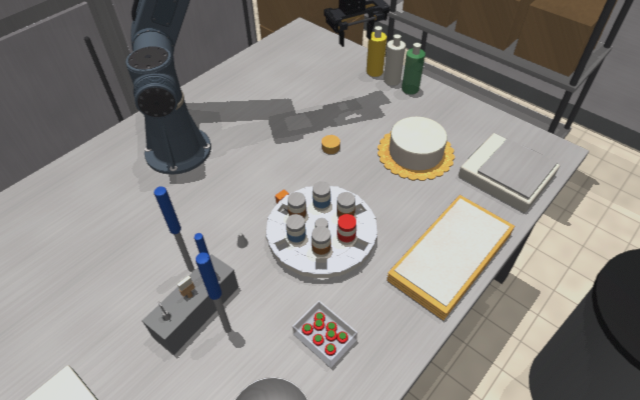

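View pics/top0.png

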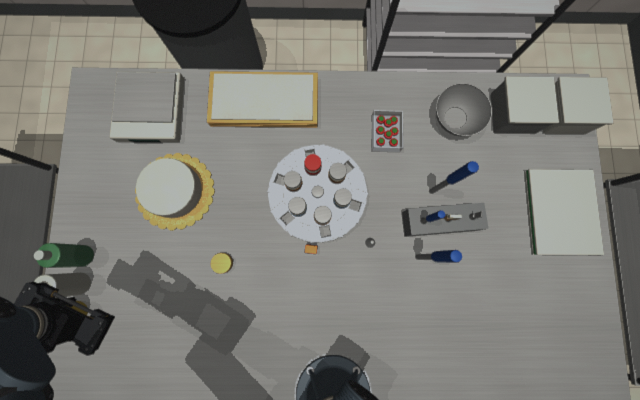

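Run:
```python
import cv2
a=cv2.imread("pics/scene0.png");cv2.imwrite("pics/sz.png",cv2.resize(a[180:360,110:270],None,fx=3.3,fy=3.3,interpolation=cv2.INTER_CUBIC))
cv2.imwrite("pics/sc.png",cv2.resize(a[150:310,220:420],None,fx=3.7,fy=3.7,interpolation=cv2.INTER_CUBIC))
a=cv2.imread("pics/top0.png");cv2.imwrite("pics/tz.png",cv2.resize(a[130:290,240:500],None,fx=3,fy=3,interpolation=cv2.INTER_CUBIC))
```

```text
(no output)
```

View pics/sz.png

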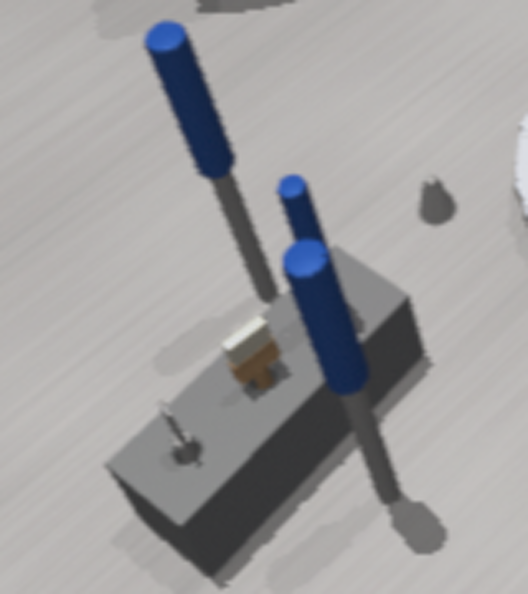

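View pics/tz.png

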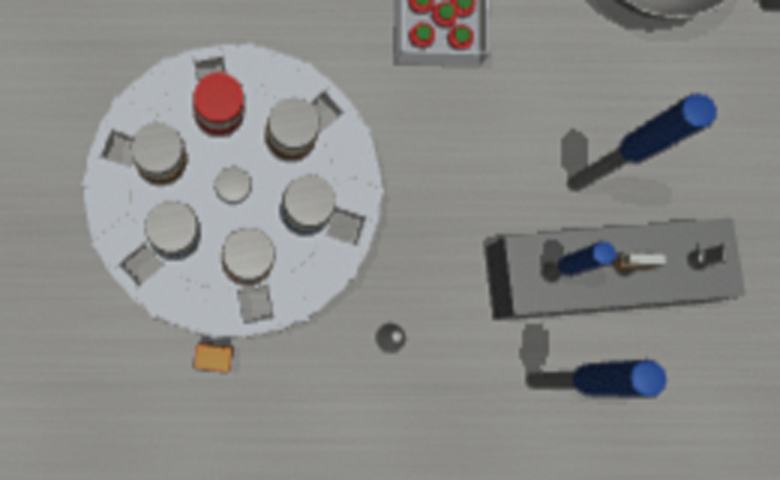

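View pics/sc.png

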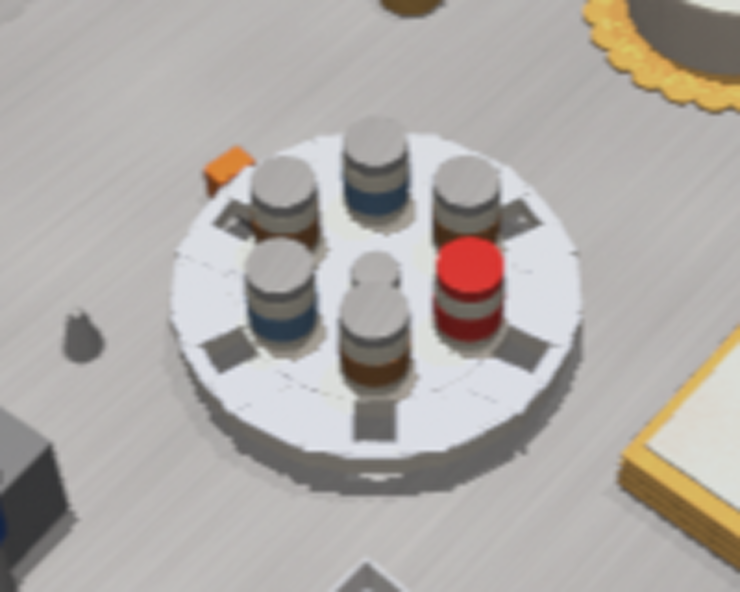

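```bash
cat > h.py <<'E'
import numpy as np,cv2
from scipy.optimize import least_squares
from rig import bot,vision,nets
def ray(p,uv):
    E=p["extrinsics"];d=np.array([(uv[0]-p["cx"])/p["fx"],(uv[1]-p["cy"])/p["fy"],1.])
    return E[:3,3],E[:3,:3]@d
def atz(p,uv,z):
    o,d=ray(p,uv);return o+d*(z-o[2])/d[2]
def tri(l):
    A=[];b=[]
    for p,uv in l:
        o,d=ray(p,uv);d=d/np.linalg.norm(d);M=np.eye(3)-np.outer(d,d);A.append(M);b.append(M@o)
    return np.linalg.lstsq(np.vstack(A),np.hstack(b),rcond=None)[0]
def proj(p,X):
    E=p["extrinsics"];c=E[:3,:3].T@(np.asarray(X)-E[:3,3])
    return np.array([p["fx"]*c[0]/c[2]+p["cx"],p["fy"]*c[1]/c[2]+p["cy"]])
E
python3 - <<'E'
from h import *
T=vision.capture("top");S=vision.capture("scene")
t=lambda x,y:(x/3+240-.33,y/3+130-.33)
s=lambda x,y:(x/3.3+110-.35,y/3.3+180-.35)
c=lambda x,y:(x/3.7+220-.36,y/3.7+150-.36)
r=lambda a:np.round(a,4).tolist()
for nm,a,b in [("small",t(604,252),s(292,186)),("bigA",t(648,379),s(167,36)),("bigB",t(699,110),s(306,257))]:
    print(nm,r(tri([(T,a),(S,b)])),[r(atz(p,q,.235)) for p,q in((T,a),(S,b))])
lt=[(218,97),(292,125),(308,201),(248,252),(171,226),(158,150)]
ls=[(470,265),(375,312),(280,268),(285,183),(375,143),(466,182)]
for p,f,l in((T,t,lt),(S,c,ls)):
    P=np.array([atz(p,f(*q),.115)[:2] for q in l])
    ctr=P.mean(0);d=P-ctr;print("lids",r(ctr),r(np.hypot(*d.T)),r(np.degrees(np.arctan2(d[:,1],d[:,0]))))
ht=[(209,69),(325,107),(345,226),(254,303),(141,264),(117,148)]
P=np.array([atz(T,t(*q),.045)[:2] for q in ht]);d=P-ctr
print("holes",r(P),r(np.hypot(*d.T)),r(np.degrees(np.arctan2(d[:,1],d[:,0]))))
print("tab",r(atz(T,t(214,357),.034)),r(atz(S,c(232,163),.034)))
print("stand",[r(atz(T,t(*q),.085)) for q in((505,237),(735,219),(745,296),(512,318))])
print("knife",r(atz(T,t(700,252),.145)),"brush",r(atz(T,t(647,259),.145)), "brushS",r(atz(S,s(245,340),.145)))
print("nozzle",r(atz(T,t(391,338),.0)))
E
```

```text
small [0.4838, -0.2526, 0.2337] [[0.4835, -0.2522, 0.235], [0.4848, -0.253, 0.235]]
bigA [0.3823, -0.2542, 0.3075] [[0.3827, -0.2821, 0.235], [0.316, -0.2276, 0.235]]
bigB [0.5833, -0.3044, 0.3084] [[0.6022, -0.3371, 0.235], [0.5347, -0.2824, 0.235]]
lids [0.5678, 0.0475] [0.0752, 0.0727, 0.0737, 0.0732, 0.0739, 0.0728] [10.849, -49.1386, -109.0795, -168.4622, 130.8025, 71.8429]
lids [0.5712, 0.046] [0.0737, 0.0751, 0.0746, 0.0736, 0.0744, 0.0739] [12.0456, -48.5324, -107.9901, -169.0494, 131.6195, 71.8489]
holes [[0.6893, 0.0719], [0.6511, -0.0446], [0.531, -0.0634], [0.4549, 0.0257], [0.4921, 0.1358], [0.6073, 0.1621]] [0.1209, 0.1207, 0.1165, 0.118, 0.1197, 0.1216] [12.3762, -48.5672, -110.1973, -170.1003, 131.363, 72.724]
tab [0.4032, 0.064, 0.034] [0.4042, 0.0672, 0.034]
stand [[0.5158, -0.2105, 0.085], [0.5347, -0.4307, 0.085], [0.4616, -0.435, 0.085], [0.4395, -0.2144, 0.085]]
knife [0.4954, -0.3692, 0.145] brush [0.4888, -0.3213, 0.145] brushS [0.4958, -0.3254, 0.145]
nozzle [0.4241, -0.1134, 0.0]
```

>>> play_rows(series=[{"tx": 0.022,"ty": -0.05,"tz": 0.016,"turn": -0.13},{"tx": 0.022,"ty": -0.05,"tz": 0.016,"turn": -0.13},{"tx": 0.022,"ty": -0.05,"tz": 0.016,"turn": -0.13},{"tx": 0.022,"ty": -0.05,"tz": 0.016,"turn": -0.13},{"tx": 0.022,"ty": -0.05,"tz": 0.016,"turn": -0.13},{"tx": 0.022,"ty": -0.05,"tz": 0.016,"turn": -0.13},{"tx": 0.022,"ty": -0.05,"tz": 0.016,"turn": -0.13},{"tx": 0.022,"ty": -0.05,"tz": 0.016,"turn": -0.13},{"tx": 0.022,"ty": -0.05,"tz": 0.016,"turn": -0.13},{"tx": 0.022,"ty": -0.05,"tz": 0.016,"turn": -0.13}], gripper=1)

```text
time_s: 2.1
position: [0.4293, 0.1698, 0.4211]
tcp_rot: [[0.977, -0.211, 0.001], [-0.211, -0.977, 0.0], [0.001, -0.0, -1.0]]
force: [0.7, 0.2, -0.3]
opening: 1.0
```

>>> play_rows(series=[{"tx": 0.007,"ty": -0.05,"turn": -0.13},{"tx": 0.007,"ty": -0.05,"turn": -0.13},{"tx": 0.007,"ty": -0.05,"turn": -0.13},{"tx": 0.007,"ty": -0.05,"turn": -0.13},{"tx": 0.007,"ty": -0.05,"turn": -0.13},{"tx": 0.007,"ty": -0.05,"turn": -0.13},{"tx": 0.007,"ty": -0.05,"turn": -0.13},{"tx": 0.007,"ty": -0.05,"turn": -0.13},{"tx": 0.007,"ty": -0.05,"turn": -0.13},{"turn": -0.13}])

```text
invalid input
```

>>> play_rows(series=[{"tx": 0.007,"ty": -0.05,"tz": 0,"turn": -0.13},{"tx": 0.007,"ty": -0.05,"tz": 0,"turn": -0.13},{"tx": 0.007,"ty": -0.05,"tz": 0,"turn": -0.13},{"tx": 0.007,"ty": -0.05,"tz": 0,"turn": -0.13},{"tx": 0.007,"ty": -0.05,"tz": 0,"turn": -0.13},{"tx": 0.007,"ty": -0.05,"tz": 0,"turn": -0.13},{"tx": 0.007,"ty": -0.05,"tz": 0,"turn": -0.13},{"tx": 0.007,"ty": -0.05,"tz": 0,"turn": -0.13},{"tx": 0.007,"ty": -0.05,"tz": 0,"turn": -0.13},{"tx": 0,"ty": 0,"tz": 0,"turn": -0.13}])

```text
time_s: 3.1
position: [0.4802, -0.1935, 0.4201]
tcp_rot: [[-0.009, -1.0, 0.001], [-1.0, 0.009, -0.003], [0.003, -0.001, -1.0]]
force: [-0.6, 1.5, -0.7]
opening: 1.002
```

>>> play_rows(series=[{"tx": 0.004,"ty": -0.037,"tz": 0,"turn": 0},{"tx": 0.001,"ty": -0.037,"tz": 0,"turn": 0},{"tx": 0,"ty": 0,"tz": 0,"turn": 0}])

```text
time_s: 3.4
position: [0.4836, -0.2511, 0.4201]
tcp_rot: [[-0.001, -1.0, 0.001], [-1.0, 0.001, -0.002], [0.002, -0.001, -1.0]]
force: [0.1, 0.4, -1.2]
opening: 1.001
```

Run:
```python
from h import *
s=bot.read_state();print(s["position"])
p=vision.capture("scene");cv2.imwrite("pics/s1.png",cv2.resize(p["pixels"][130:350,90:290],None,fx=2.7,fy=2.7))
```

```text
[ 0.48363692 -0.25107885  0.42007702]
```

View pics/s1.png

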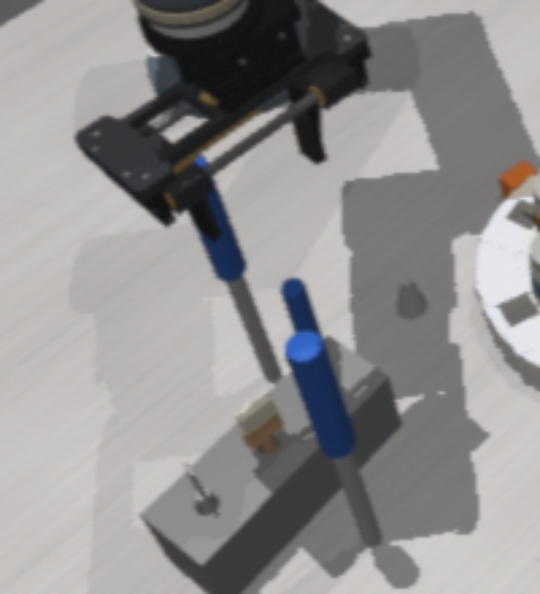

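The open gripper hangs above the stand, jaws along world y. The small stick, with its top near crop (292,288), lies between the two tall ones. Descending.

>>> play_rows(series=[{"tx": 0,"ty": 0,"tz": -0.04,"turn": 0},{"tx": 0,"ty": 0,"tz": -0.04,"turn": 0},{"tx": 0,"ty": 0,"tz": -0.04,"turn": 0},{"tx": 0,"ty": 0,"tz": -0.04,"turn": 0},{"tx": 0,"ty": 0,"tz": -0.04,"turn": 0},{"tx": 0,"ty": 0,"tz": -0.02,"turn": 0},{"tx": 0,"ty": 0,"tz": 0,"turn": 0}])

```text
time_s: 4.15
position: [0.482, -0.2456, 0.242]
tcp_rot: [[0.003, -1.0, -0.005], [-1.0, -0.003, 0.005], [-0.005, 0.005, -1.0]]
force: [-0.3, -1.0, 0.2]
opening: 0.999
```

Run:
```python
from h import *
s=bot.read_state();print(s["position"],s["force"])
p=vision.capture("scene");cv2.imwrite("pics/s2.png",cv2.resize(p["pixels"][180:350,110:270],None,fx=3.3,fy=3.3,interpolation=cv2.INTER_CUBIC))
```

```text
[ 0.48201453 -0.24556426  0.24196111] [-0.26793538 -0.98064032  0.20359762]
```

View pics/s2.png

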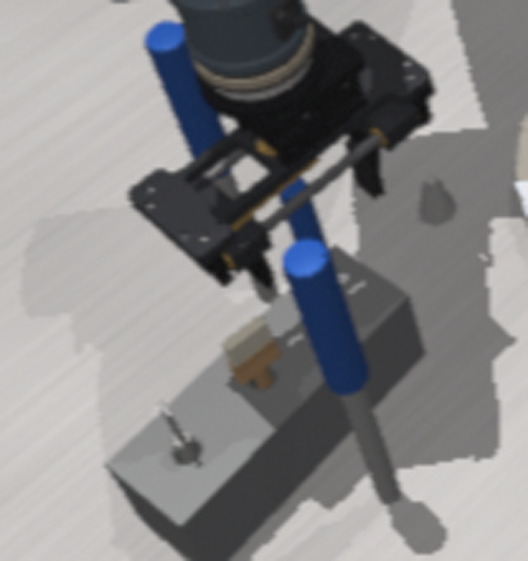

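>>> play_rows(series=[{"tx": 0.002,"ty": -0.008,"tz": 0.001,"turn": 0},{"tx": 0,"ty": 0,"tz": 0,"turn": 0},{"tx": 0,"ty": 0,"tz": 0,"turn": 0}])

```text
time_s: 4.5
position: [0.4856, -0.2547, 0.2464]
tcp_rot: [[0.002, -1.0, 0.002], [-1.0, -0.002, -0.002], [0.002, -0.002, -1.0]]
force: [-0.0, 0.3, -0.1]
opening: 0.999
```

>>> play_rows(series=[{"tx": -0.001,"ty": 0.002,"tz": -0.003,"turn": 0},{"tx": 0,"ty": 0,"tz": 0,"turn": 0},{"tx": 0,"ty": 0,"tz": 0,"turn": 0},{"tx": 0,"ty": 0,"tz": 0,"turn": 0},{"tx": 0,"ty": 0,"tz": 0,"turn": 0},{"tx": 0,"ty": 0,"tz": 0,"turn": 0},{"tx": 0,"ty": 0,"tz": 0,"turn": 0},{"tx": 0,"ty": 0,"tz": 0,"turn": 0},{"tx": 0,"ty": 0,"tz": 0,"turn": 0},{"tx": 0,"ty": 0,"tz": 0,"turn": 0}], gripper=0)

```text
time_s: 5.5
position: [0.4842, -0.2525, 0.2426]
tcp_rot: [[0.002, -1.0, 0.0], [-1.0, -0.002, -0.0], [0.0, -0.0, -1.0]]
force: [0.8, -0.2, 0.2]
opening: 0.224
```

Run:
```python
from h import *
s=bot.read_state();print(s["position"],s["force"],s["opening"]*87)
```

```text
[ 0.48420203 -0.25254473  0.24263965] [ 0.814466   -0.18803865  0.24255226] 19.526701166830374
```

>>> play_rows(series=[{"tx": 0,"ty": 0,"tz": 0.01,"turn": 0},{"tx": 0,"ty": 0,"tz": 0.02,"turn": 0},{"tx": 0,"ty": 0,"tz": 0.03,"turn": 0},{"tx": 0,"ty": 0,"tz": 0.03,"turn": 0},{"tx": 0,"ty": 0,"tz": 0.03,"turn": 0},{"tx": 0,"ty": 0,"tz": 0.03,"turn": 0},{"tx": 0,"ty": 0,"tz": 0.02,"turn": 0},{"tx": 0,"ty": 0,"tz": 0,"turn": 0},{"tx": 0,"ty": 0,"tz": 0,"turn": 0}])

```text
time_s: 6.4
position: [0.4839, -0.2523, 0.3787]
tcp_rot: [[0.002, -1.0, 0.0], [-1.0, -0.002, -0.0], [0.0, -0.0, -1.0]]
force: [-0.4, 0.3, -0.4]
opening: 0.222
```

Run:
```python
from h import *
s=bot.read_state();print(s["position"],s["force"],s["opening"]*87)
for n in("scene","top"):
    p=vision.capture(n);cv2.imwrite(f"pics/l{n}.png",cv2.resize(p["pixels"][110:370,110:500] if n=="scene" else p["pixels"][100:320,220:520],None,fx=2,fy=2,interpolation=cv2.INTER_CUBIC))
```

```text
[ 0.48391159 -0.25229024  0.37866239] [-0.38301033  0.33559158 -0.40094143] 19.343604376391355
```

View pics/lscene.png

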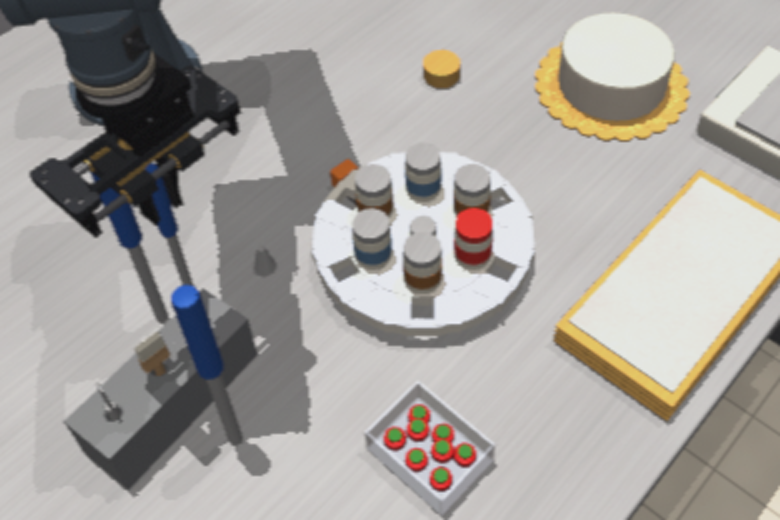

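View pics/ltop.png

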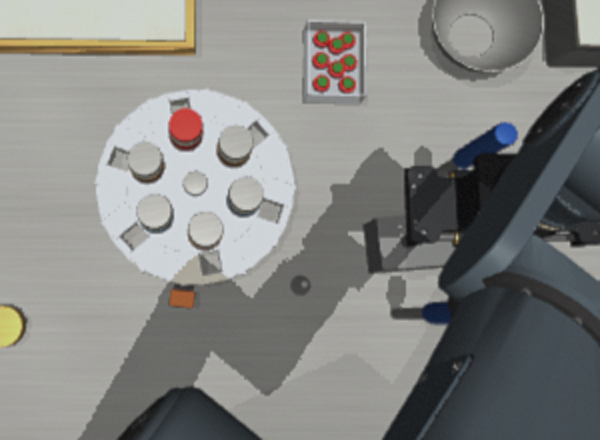

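The stick hangs in the jaws, out of its socket, with its shaft near crop (180,260). The brush, knife and tall sticks are unmoved. Moving on to the platter's right-hand hole, at top crop (270,211).

>>> play_rows(series=[{"tx": 0.01,"ty": 0.025,"tz": 0,"turn": 0},{"tx": 0.01,"ty": 0.04,"tz": 0,"turn": 0.12},{"tx": 0.01,"ty": 0.045,"tz": 0,"turn": 0.12},{"tx": 0.01,"ty": 0.045,"tz": 0,"turn": 0.12},{"tx": 0.01,"ty": 0.04,"tz": 0,"turn": 0.12},{"tx": 0.009,"ty": 0.025,"tz": 0,"turn": 0.12},{"tx": 0,"ty": 0.014,"tz": 0,"turn": 0.12},{"tx": 0,"ty": 0,"tz": 0,"turn": 0.11},{"tx": 0,"ty": 0,"tz": 0,"turn": 0},{"tx": 0,"ty": 0,"tz": 0,"turn": 0}])

```text
time_s: 7.5
position: [0.5311, -0.0653, 0.3777]
tcp_rot: [[0.764, -0.646, -0.002], [-0.646, -0.764, 0.001], [-0.002, 0.001, -1.0]]
force: [0.4, -1.1, -0.2]
opening: 0.224
```

Run:
```python
from h import *
s=bot.read_state();print(s["position"],s["opening"]*87)
p=vision.capture("scene");q=p["pixels"].copy()
x=s["position"];tip=proj(p,[x[0],x[1],x[2]-.2276]);print(tip)
print("hole pred",proj(p,[.5315,-.0655,.045]))
cv2.imwrite("pics/s3.png",cv2.resize(q[110:310,200:420],None,fx=3.4,fy=2.9*3.4/2.9,interpolation=cv2.INTER_CUBIC)[:600])
```

```text
[ 0.53110039 -0.06531455  0.37770878] 19.45356983841317
[278.03604004 219.49081276]
hole pred [281.24195197 244.57821922]
```

View pics/s3.png

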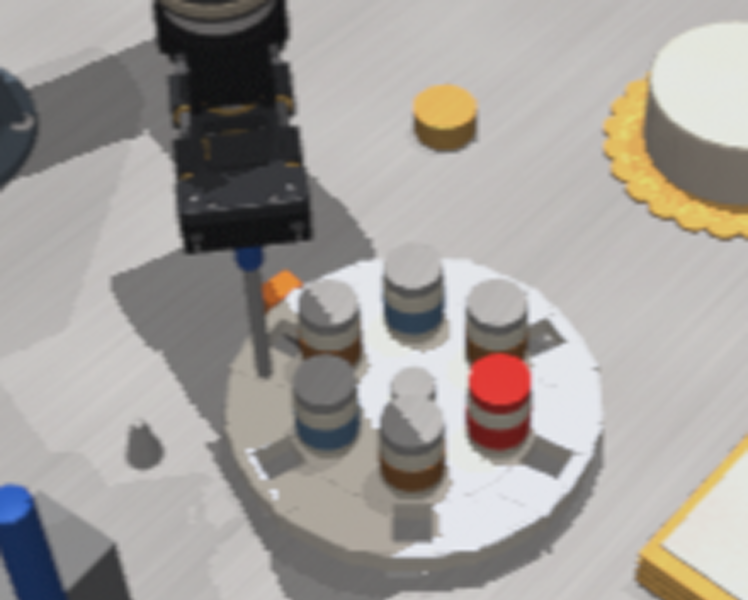

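Tip seen at crop (265,373) and hole at (277,458), both within 0.5 px of the predictions. Inserting.

>>> play_rows(series=[{"tx": 0,"ty": 0,"tz": -0.03,"turn": 0},{"tx": 0,"ty": 0,"tz": -0.03,"turn": 0},{"tx": 0,"ty": 0,"tz": -0.03,"turn": 0},{"tx": 0,"ty": 0,"tz": -0.02,"turn": 0},{"tx": 0,"ty": 0,"tz": -0.02,"turn": 0},{"tx": 0,"ty": 0,"tz": -0.02,"turn": 0},{"tx": 0,"ty": 0,"tz": -0.02,"turn": 0},{"tx": 0,"ty": 0,"tz": 0,"turn": 0},{"tx": 0,"ty": 0,"tz": 0,"turn": 0}])

```text
time_s: 8.45
position: [0.5314, -0.0657, 0.2426]
tcp_rot: [[0.764, -0.645, -0.001], [-0.645, -0.764, 0.0], [-0.001, 0.0, -1.0]]
force: [-0.2, 0.4, 0.2]
opening: 0.222
```

Run:
```python
from h import *
s=bot.read_state();print(s["position"],s["force"],s["opening"]*87)
p=vision.capture("scene");q=p["pixels"].copy()
cv2.imwrite("pics/s4.png",cv2.resize(q[140:310,200:420],None,fx=3.4,fy=3.4,interpolation=cv2.INTER_CUBIC)[:600])
```

```text
[ 0.53141382 -0.06569092  0.24255029] [-0.18709843  0.36132332  0.21241844] 19.335880642244113
```

View pics/s4.png

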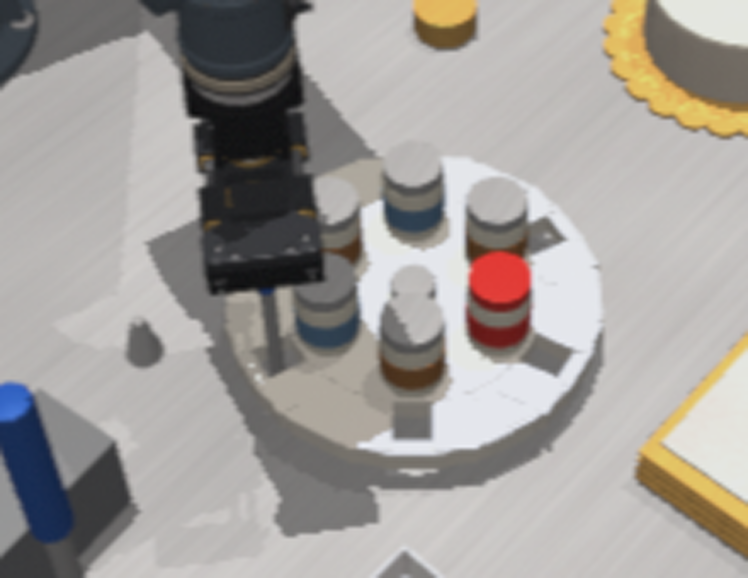

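```bash
cat > arc.py <<'E'
import numpy as np,json
C=np.array([.5695,.0467])
def arc(start,total,n,zt=0,r=.119,turn=True,ramp=False):
    w=np.ones(n)
    if ramp: w=np.sin(np.pi*(np.arange(n)+.5)/n)+.15
    a=np.concatenate([[0],np.cumsum(w)/w.sum()*total])
    d=np.array(start)-C;p0=np.arctan2(d[1],d[0])
    P=C+r*np.c_[np.cos(p0+np.radians(a)),np.sin(p0+np.radians(a))];P[0]=start
    D=np.diff(P,axis=0)/.8
    rows=[dict(tx=round(x,3),ty=round(y,3),tz=round(zt/n/.8,4),turn=round(t/60,3) if turn else 0) for (x,y),t in zip(D,np.diff(a))]
    # error feedback rounding
    e=np.zeros(2)
    for k,row in enumerate(rows):
        v=D[k]+e;rr=np.round(v,3);e=v-rr;row['tx'],row['ty']=map(float,rr)
    print(np.degrees(p0)%360,json.dumps(rows))
E
python3 -c "
from arc import *
arc((.5314,-.0657),53,10,-.007,ramp=True)"
```

```text
251.2749870922343 [{"tx": 0.005, "ty": -0.002, "tz": -0.0009, "turn": 0.034}, {"tx": 0.01, "ty": -0.003, "tz": -0.0009, "turn": 0.068}, {"tx": 0.015, "ty": -0.002, "tz": -0.0009, "turn": 0.096}, {"tx": 0.018, "ty": -0.001, "tz": -0.0009, "turn": 0.117}, {"tx": 0.02, "ty": 0.001, "tz": -0.0009, "turn": 0.127}, {"tx": 0.019, "ty": 0.004, "tz": -0.0009, "turn": 0.127}, {"tx": 0.017, "ty": 0.006, "tz": -0.0009, "turn": 0.117}, {"tx": 0.014, "ty": 0.006, "tz": -0.0009, "turn": 0.096}, {"tx": 0.009, "ty": 0.006, "tz": -0.0009, "turn": 0.068}, {"tx": 0.004, "ty": 0.003, "tz": -0.0009, "turn": 0.034}]
```

>>> play_rows(series=[{"tx": 0.005,"ty": -0.002,"tz": -0.001,"turn": 0.034},{"tx": 0.01,"ty": -0.003,"tz": -0.001,"turn": 0.068},{"tx": 0.015,"ty": -0.002,"tz": -0.001,"turn": 0.096},{"tx": 0.018,"ty": -0.001,"tz": -0.001,"turn": 0.117},{"tx": 0.02,"ty": 0.001,"tz": -0.001,"turn": 0.127},{"tx": 0.019,"ty": 0.004,"tz": -0.001,"turn": 0.127},{"tx": 0.017,"ty": 0.006,"tz": -0.001,"turn": 0.117},{"tx": 0.014,"ty": 0.006,"tz": -0.001,"turn": 0.096},{"tx": 0.009,"ty": 0.006,"tz": 0,"turn": 0.068},{"tx": 0.004,"ty": 0.003,"tz": 0,"turn": 0.034}])

```text
time_s: 9.5
position: [0.6373, -0.0509, 0.2374]
tcp_rot: [[0.974, 0.226, 0.002], [0.226, -0.974, -0.001], [0.002, 0.001, -1.0]]
force: [-1.0, -0.8, -1.6]
opening: 0.221
```

Run:
```python
from h import *
from arc import arc
s=bot.read_state();print(s["position"],s["force"],s["opening"]*87,s["joint_positions"])
p=vision.capture("scene");q=p["pixels"].copy()
cv2.imwrite("pics/s5.png",cv2.resize(q[140:310,200:420],None,fx=3.4,fy=3.4,interpolation=cv2.INTER_CUBIC)[:600])
arc(s["position"][:2],54,10,0,ramp=True)
```

```text
[ 0.63726376 -0.05088713  0.23742437] [-1.0213537  -0.77902065 -1.57325634] 19.253340996784463 [-1.45585011e+01  3.48305022e+01  8.29806214e+01 -1.79522933e-02
  6.20585119e+01 -2.76239287e+01]
304.7758194112504 [{"tx": 0.005, "ty": 0.003, "tz": 0.0, "turn": 0.035}, {"tx": 0.008, "ty": 0.007, "tz": 0.0, "turn": 0.069}, {"tx": 0.011, "ty": 0.01, "tz": 0.0, "turn": 0.098}, {"tx": 0.012, "ty": 0.015, "tz": 0.0, "turn": 0.119}, {"tx": 0.01, "ty": 0.017, "tz": 0.0, "turn": 0.13}, {"tx": 0.009, "ty": 0.018, "tz": 0.0, "turn": 0.13}, {"tx": 0.005, "ty": 0.018, "tz": 0.0, "turn": 0.119}, {"tx": 0.003, "ty": 0.015, "tz": 0.0, "turn": 0.098}, {"tx": 0.001, "ty": 0.01, "tz": 0.0, "turn": 0.069}, {"tx": 0.0, "ty": 0.006, "tz": 0.0, "turn": 0.035}]
```

View pics/s5.png

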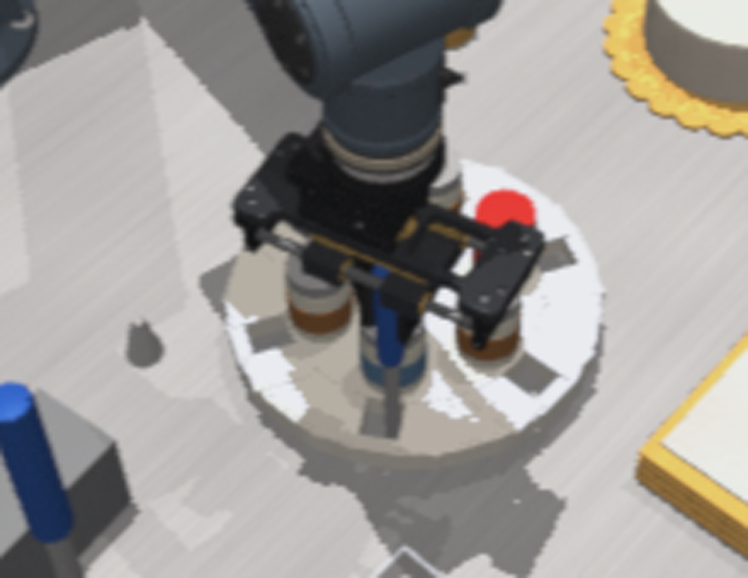

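Stick in its hole at crop (390,410). The platter has turned and the red lid is now at (505,210). Continuing.

>>> play_rows(series=[{"tx": 0.005,"ty": 0.003,"tz": 0,"turn": 0.035},{"tx": 0.008,"ty": 0.007,"tz": 0,"turn": 0.069},{"tx": 0.011,"ty": 0.01,"tz": 0,"turn": 0.098},{"tx": 0.012,"ty": 0.015,"tz": 0,"turn": 0.119},{"tx": 0.01,"ty": 0.017,"tz": 0,"turn": 0.13},{"tx": 0.009,"ty": 0.018,"tz": 0,"turn": 0.13},{"tx": 0.005,"ty": 0.018,"tz": 0,"turn": 0.119},{"tx": 0.003,"ty": 0.015,"tz": 0,"turn": 0.098},{"tx": 0.001,"ty": 0.01,"tz": 0,"turn": 0.069},{"tx": 0,"ty": 0.006,"tz": 0,"turn": 0.035}])

```text
time_s: 10.55
position: [0.6878, 0.0446, 0.2373]
tcp_rot: [[0.388, 0.922, 0.002], [0.922, -0.388, -0.001], [0.0, 0.002, -1.0]]
force: [-0.1, -1.2, -0.5]
opening: 0.221
```

Run:
```python
from h import *
from arc import arc
s=bot.read_state();print(s["position"],s["force"],s["opening"]*87,s["joint_positions"])
p=vision.capture("scene");q=p["pixels"].copy()
cv2.imwrite("pics/s6.png",cv2.resize(q[140:310,200:420],None,fx=3.4,fy=3.4,interpolation=cv2.INTER_CUBIC)[:600])
arc(s["position"][:2],50,10,0,ramp=True)
```

```text
[0.68782645 0.04463055 0.23729226] [-0.05228955 -1.23281763 -0.50631235] 19.258216130448442 [-5.54728221e+00  3.85360974e+01  7.50118692e+01 -2.34145064e-02
  6.63388492e+01 -7.27013017e+01]
358.9980351908834 [{"tx": 0.001, "ty": 0.005, "tz": 0.0, "turn": 0.032}, {"tx": -0.001, "ty": 0.01, "tz": 0.0, "turn": 0.064}, {"tx": -0.002, "ty": 0.014, "tz": 0.0, "turn": 0.09}, {"tx": -0.003, "ty": 0.017, "tz": 0.0, "turn": 0.11}, {"tx": -0.007, "ty": 0.017, "tz": 0.0, "turn": 0.12}, {"tx": -0.009, "ty": 0.017, "tz": 0.0, "turn": 0.12}, {"tx": -0.009, "ty": 0.014, "tz": 0.0, "turn": 0.11}, {"tx": -0.01, "ty": 0.01, "tz": 0.0, "turn": 0.09}, {"tx": -0.007, "ty": 0.007, "tz": 0.0, "turn": 0.064}, {"tx": -0.003, "ty": 0.004, "tz": 0.0, "turn": 0.032}]
```

View pics/s6.png

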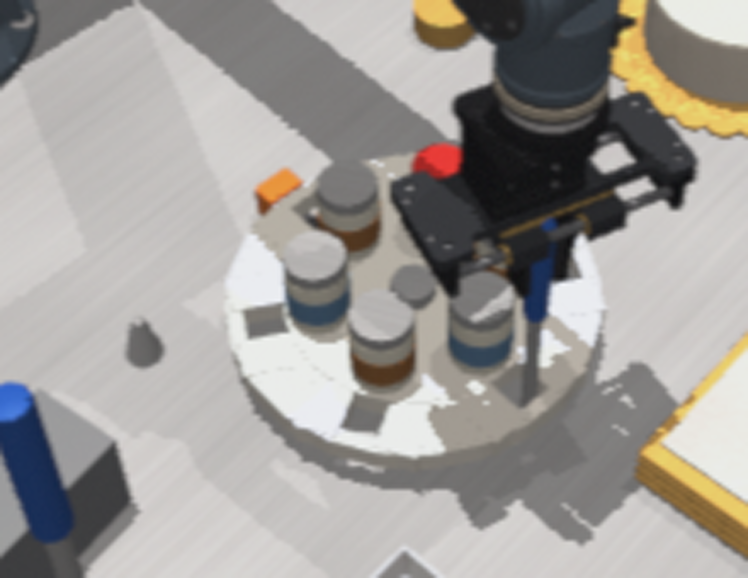

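>>> play_rows(series=[{"tx": 0.001,"ty": 0.005,"tz": 0,"turn": 0.032},{"tx": -0.001,"ty": 0.01,"tz": 0,"turn": 0.064},{"tx": -0.002,"ty": 0.014,"tz": 0,"turn": 0.09},{"tx": -0.003,"ty": 0.017,"tz": 0,"turn": 0.11},{"tx": -0.007,"ty": 0.017,"tz": 0,"turn": 0.12},{"tx": -0.009,"ty": 0.017,"tz": 0,"turn": 0.12},{"tx": -0.009,"ty": 0.014,"tz": 0,"turn": 0.11},{"tx": -0.01,"ty": 0.01,"tz": 0,"turn": 0.09},{"tx": -0.007,"ty": 0.007,"tz": 0,"turn": 0.064},{"tx": -0.003,"ty": 0.004,"tz": 0,"turn": 0.032}])

```text
time_s: 11.6
position: [0.6471, 0.1364, 0.2366]
tcp_rot: [[-0.455, 0.89, 0.0], [0.89, 0.455, -0.0], [-0.0, 0.0, -1.0]]
force: [0.1, -0.6, -1.1]
opening: 0.22
```

Run:
```python
from h import *
from arc import arc
s=bot.read_state();print(s["position"],s["force"],s["opening"]*87,s["joint_positions"])
for n in("scene","top"):
    p=vision.capture(n);q=p["pixels"].copy();cv2.imwrite(f"pics/raw7{n}.png",q)
    q=q[140:310,200:420] if n=="scene" else q[110:270,220:420]
    cv2.imwrite(f"pics/s7{n}.png",cv2.resize(q,None,fx=3.4,fy=3.4,interpolation=cv2.INTER_CUBIC)[:600])
```

```text
[0.6470635  0.13643532 0.23660734] [ 0.08100064 -0.62781017 -1.11025592] 19.14334380235886 [ 2.24582746e+00  3.65196325e+01  7.95024242e+01 -7.02899659e-03
  6.39630295e+01 -1.14845601e+02]
```

View pics/s7scene.png

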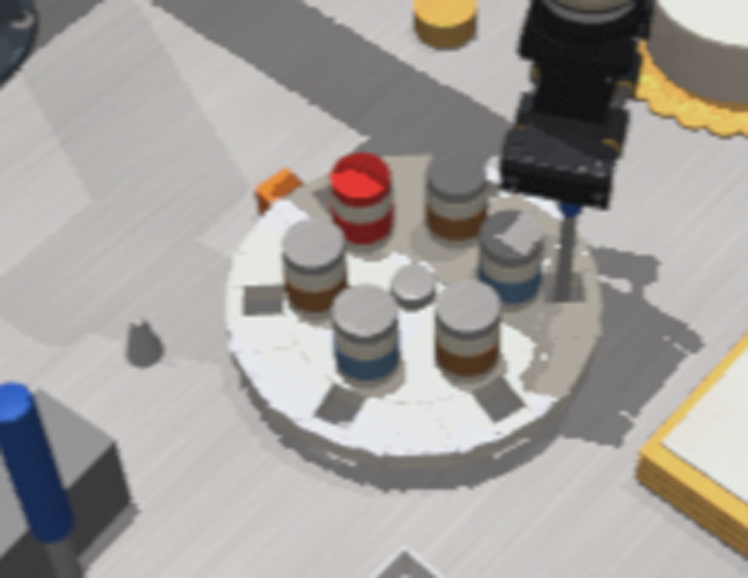

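View pics/s7top.png

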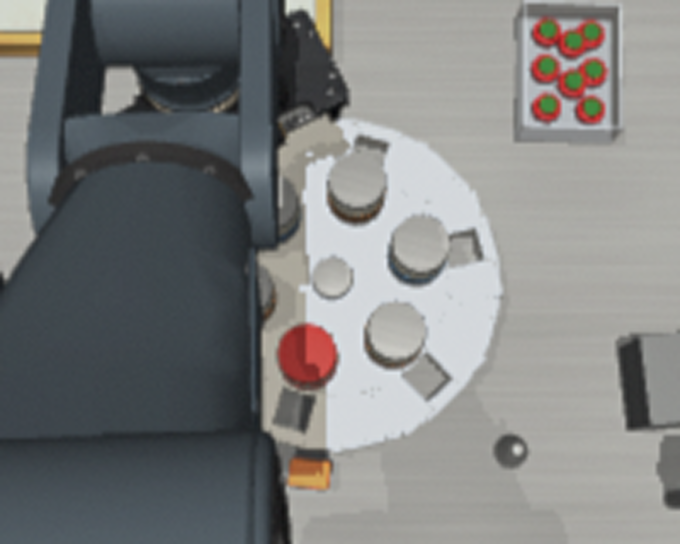

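Run:
```python
import cv2,numpy as np
def z(f,x,y,w,h,k):
    return cv2.resize(cv2.imread(f)[y:y+h,x:x+w],None,fx=k,fy=k,interpolation=cv2.INTER_CUBIC)
A=z("pics/top0.png",298,236,30,24,12);B=z("pics/scene0.png",268,184,30,24,12)
C=z("pics/raw7top.png",298,236,30,24,12);D=z("pics/raw7scene.png",268,184,30,24,12)
cv2.imwrite("pics/tabs.png",np.vstack([np.hstack([A,B]),np.hstack([C,D])]))
cv2.imwrite("pics/lt.png",z("pics/raw7top.png",275,140,100,115,5))
cv2.imwrite("pics/ls.png",z("pics/raw7scene.png",260,170,130,95,6))
```

```text
(no output)
```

View pics/tabs.png

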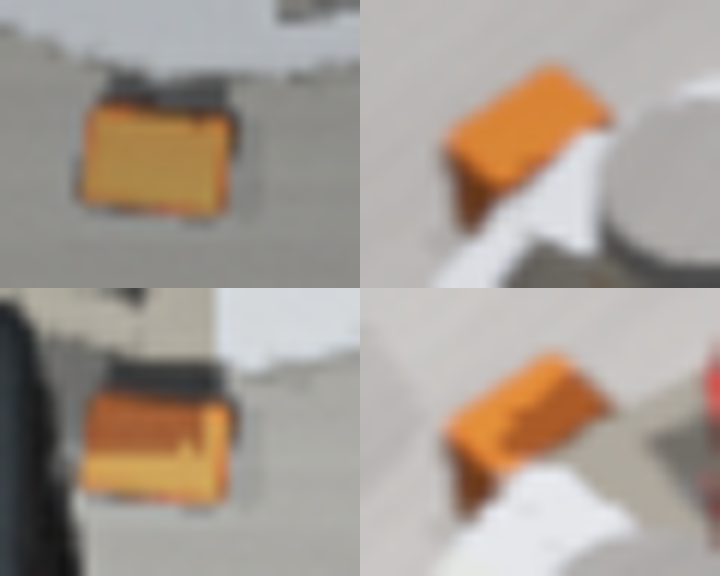

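View pics/lt.png

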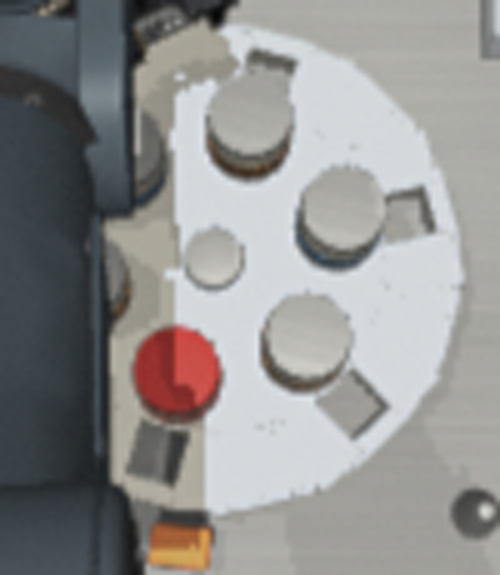

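View pics/ls.png

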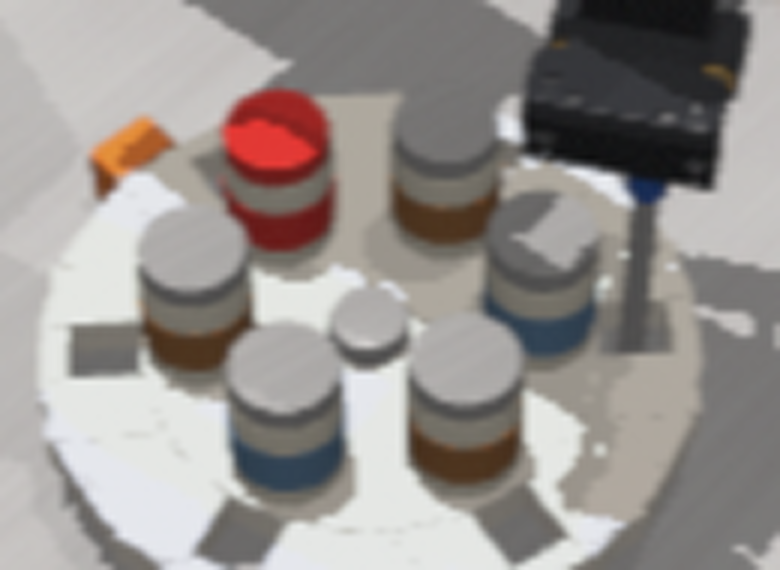

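```bash
cat > fit.py <<'E'
from h import *
T=vision.capture("top");S=vision.capture("scene")
def conv(l,k,x,y): return [(a/k+x-.5+.5/k,b/k+y-.5+.5/k) for a,b in l]
tabT=list(zip([(-180,18),(-180,-18),(-156,-18),(-156,18)],conv([(84,206),(222,214),(232,118),(95,103)],12,298,236)))
tabS=list(zip([(-180,18),(-180,-18),(-156,18)],conv([(195,65),(83,147),(252,117)],12,268,184)))
# lids: index k = angle offset from red, ccw multiples of 60
i0=dict(T=list(zip([0,-1,-2,-3,2,1],conv([(218,97),(292,125),(308,201),(248,252),(171,226),(158,150)],3,240,130))),
        S=list(zip([0,-1,-2,-3,2,1],conv([(470,265),(375,312),(280,268),(285,183),(375,143),(466,182)],3.7,220,150))))
def run(i1):
    def res(v):
        cx,cy,yaw,a0,a1=v[:5];o={'T':v[5:7],'S':v[7:9]};r=[]
        c,s=np.cos(yaw),np.sin(yaw)
        for n,p,tab in(('T',T,tabT),('S',S,tabS)):
            for (x,y),uv in tab:
                x,y=x/1e3,y/1e3
                r+=list(proj(p,[cx+c*x-s*y,cy+s*x+c*y,.034])+o[n]-uv)
            for a,L in((a0,i0),(a1,i1)):
                for k,uv in L[n]:
                    t=a+np.pi+k*np.pi/3
                    r+=list(proj(p,[cx+.075*np.cos(t),cy+.075*np.sin(t),.115])+o[n]-uv)
        return np.array(r+list(v[5:]*1.))   # weak prior
    sol=least_squares(res,[.5695,.0467,np.radians(-6.5),np.radians(-168),np.radians(-15),0,0,0,0],loss='soft_l1')
    v=sol.x;J=np.linalg.inv(sol.jac.T@sol.jac)
    print("c",v[:2].round(4),"yaw tab,p0,p1",np.degrees(v[2:5]).round(2),"off",v[5:].round(2),"rms",np.sqrt(np.mean(res(v)**2)).round(2))
    print("yaw err platter-tab",np.degrees(v[4]-v[2]).round(2),"sd",(np.degrees(np.sqrt(np.diag(J)[2:5]))*.4).round(2))
    print("res",res(v)[:-4].reshape(-1,2).round(1).tolist())
    return v
E
python3 - <<'E'
from fit import *
run(dict(T=list(zip([0,3,2,1],conv([(177,367),(251,118),(343,209),(307,337)],5,275,140))),
 S=list(zip([0,1,2,3,-2,-1],conv([(276,130),(194,248),(284,366),(467,359),(543,236),(446,131)],6,260,170)))))
E
```

```text
c [0.5695 0.0473] yaw tab,p0,p1 [  -5.97 -168.61  -15.98] off [-0.05  0.29  0.14  0.53] rms 0.39
yaw err platter-tab -10.02 sd [0.19 0.27 0.29]
res [[-0.5, 0.0], [0.3, 0.7], [0.4, 0.4], [-0.4, 0.3], [-0.2, -0.2], [0.5, -1.0], [0.6, -0.4], [0.1, 0.3], [-0.1, 0.2], [-0.6, -0.7], [-0.5, 0.4], [-0.0, -0.8], [0.2, 0.0], [0.1, 0.0], [-0.2, -0.1], [-0.6, -0.5], [0.4, 0.2], [0.3, 0.3], [-0.1, -0.2], [-0.3, -0.3], [-0.6, -0.1], [0.1, -0.2], [0.4, -0.1], [0.2, 0.2], [-0.3, 0.3], [0.0, 0.5], [-0.1, 0.4], [0.2, -0.1], [0.2, -1.0]]
```

```bash
python3 -c "
from arc import *
arc((.6471,.1364),9.5,5,-.004)"
```

```text
49.13672373536155 [{"tx": -0.003, "ty": 0.004, "tz": -0.001, "turn": 0.032}, {"tx": -0.004, "ty": 0.003, "tz": -0.001, "turn": 0.032}, {"tx": -0.004, "ty": 0.002, "tz": -0.001, "turn": 0.032}, {"tx": -0.004, "ty": 0.003, "tz": -0.001, "turn": 0.032}, {"tx": -0.005, "ty": 0.003, "tz": -0.001, "turn": 0.032}]
```

>>> play_rows(series=[{"tx": -0.003,"ty": 0.004,"tz": -0.001,"turn": 0.032},{"tx": -0.004,"ty": 0.003,"tz": -0.001,"turn": 0.032},{"tx": -0.004,"ty": 0.002,"tz": -0.001,"turn": 0.032},{"tx": -0.004,"ty": 0.003,"tz": -0.001,"turn": 0.032},{"tx": -0.005,"ty": 0.003,"tz": -0.001,"turn": 0.032},{"tx": 0,"ty": 0,"tz": 0,"turn": 0},{"tx": 0,"ty": 0,"tz": 0,"turn": 0},{"tx": 0,"ty": 0,"tz": 0,"turn": 0}])

```text
time_s: 12.6
position: [0.6313, 0.1484, 0.2322]
tcp_rot: [[-0.596, 0.803, -0.0], [0.803, 0.596, 0.0], [0.0, -0.0, -1.0]]
force: [-0.0, 0.5, -0.3]
opening: 0.222
```

```bash
cat > shot.py <<'E'
import sys
from h import *
k=sys.argv[1]
s=bot.read_state();print(s["position"],s["force"],s["opening"]*87,s["joint_positions"])
def z(q,x,y,w,h,k): return cv2.resize(q[y:y+h,x:x+w],None,fx=k,fy=k,interpolation=cv2.INTER_CUBIC)
q=vision.capture("top")["pixels"];cv2.imwrite(f"pics/lt{k}.png",z(q,275,140,100,115,5))
q=vision.capture("scene")["pixels"];cv2.imwrite(f"pics/ls{k}.png",z(q,260,170,130,95,6))
E
python3 shot.py 8
```

```text
[0.63127596 0.1483668  0.23218055] [-0.00407529  0.4598286  -0.29386429] 19.270531414438626 [ 3.36702817e+00  3.58931490e+01  8.17096331e+01  9.49866282e-03
  6.24166660e+01 -1.23231085e+02]
```

View pics/lt8.png

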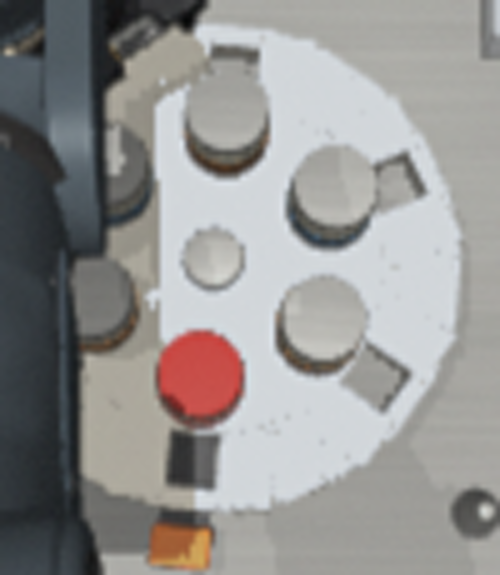

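View pics/ls8.png

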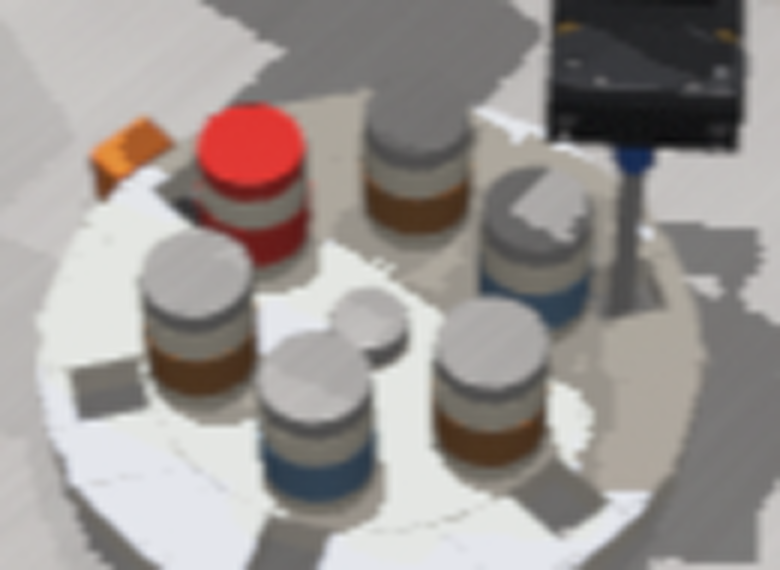

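Run:
```python
from fit import *
v=run(dict(T=list(zip([0,3,2,1],conv([(201,373),(226,112),(333,187),(322,318)],5,275,140))),
 S=list(zip([0,1,2,3,-2,-1],conv([(251,145),(197,273),(314,375),(491,342),(535,212),(417,119)],6,260,170)))))
x=bot.read_state()["position"][:2]-v[:2];print(np.hypot(*x),np.degrees(np.arctan2(x[1],x[0])))
```

```text
c [0.5693 0.0474] yaw tab,p0,p1 [  -5.94 -168.6    -5.41] off [-0.08  0.24  0.12  0.57] rms 0.38
yaw err platter-tab 0.53 sd [0.19 0.27 0.29]
res [[-0.5, 0.0], [0.3, 0.7], [0.4, 0.4], [-0.5, 0.3], [-0.3, -0.2], [0.4, -1.0], [0.5, -0.3], [0.0, 0.4], [-0.1, 0.2], [-0.7, -0.7], [-0.4, 0.2], [0.1, -0.5], [0.5, -0.2], [0.3, 0.1], [-0.3, -0.1], [-0.7, -0.5], [0.4, 0.2], [0.2, 0.3], [-0.1, -0.2], [-0.3, -0.3], [-0.6, -0.2], [0.0, -0.3], [0.4, -0.1], [0.0, 0.2], [-0.3, 0.3], [0.1, 0.6], [0.2, 0.4], [0.6, -0.2], [0.1, -0.5]]
0.11847143627456463 58.34788948369521
```

Run:
```python
from h import *
s=bot.read_state();x=s["position"];print(x)
p=vision.capture("scene");print(proj(p,[x[0],x[1],x[2]-.1076]))
cv2.imwrite("pics/fin.png",p["pixels"])
```

```text
[0.63142492 0.14823879 0.23220179]
[364.73916973 196.49045408]
```

View pics/fin.png

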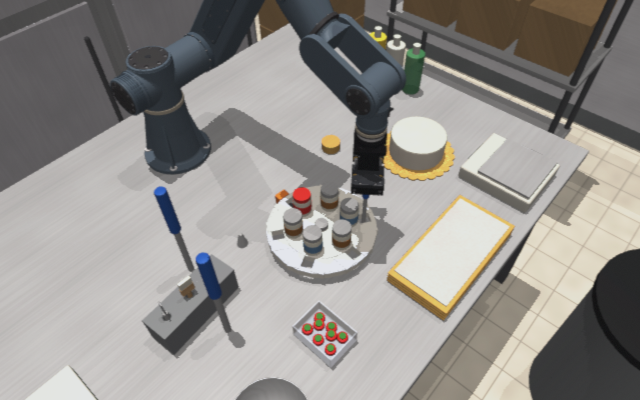

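```bash
python3 -c "
from rig import bot
print(bot.hand_in());print(bot.read_state()['position'])"
```

```text
the job is handed in; nothing more can be done
None
the job is handed in; nothing more can be done
```

The job is handed in, after about 13 s on the robot's clock. The red-lidded jar faces front on the orange tab, and the arm still grips the stick in its hole.

I pulled the smallest blue-handled stick from its socket and lowered it into the hole on the right-hand side. I used that hole so the stick would never pass over the flat strip at the front. I then swept the carousel about 163° anticlockwise.

- **Alignment:** the last fit over both cameras put the red jar 0.5° past the tab. That is about as fine as the fit can tell (roughly 0.3°).
- **Stick height:** the end is about 4.6 mm above the bench, worked out from the tool height. Where the handle meets the shaft in the picture suggests no slip in the grip.
- **Hold:** the grip reads 19.3 mm wide on the 20 mm handle, with forces at the tool under 1 N. The hole is wider than the stick, so the carousel still has a few degrees of free play.
- **Surroundings:** the last scene picture showed the knife, brush, tall sticks and other items where they were. The fingertips should have passed about 47 mm above the jar lids, worked out from the tool height.

No final check failed. The tool sat about 5 mm off to one side just before the grasp, and I corrected that before closing the gripper. One move call was refused for leaving out a value and was sent again.

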